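# Set the washed nursery things out to dry

## Robot

A 6-joint arm with a two-finger parallel gripper is mounted at the origin on the work surface. World frame = base frame: x ahead of the robot, y to its left, z up, the work surface at z = 0. Lengths are in m, angles in rad, forces in N, time in s.
With the tool pointing down it reaches from about 0.375 to 0.9 m from the base axis. Payload 3.1 kg.
Tool frame: the origin (TCP) lies on the centre line of the jaws, within the pads' length; the fingertips stand 19 mm ahead of it and the grasp point (between the pads) is the TCP; z points along the fingers, y is the line along which they close (so a half turn about z gives the same grasp; the last joint's range is limited). The gripper opens to 85 mm and grips with 20 to 120 N. Pads are 22 mm wide; open, the fingers measure 114 mm over their backs; the gripper's body (76 mm by 85 mm) begins 54 mm behind the grasp point. The pads swing forward as they close: fully open they stand 13 mm farther back than shut.
Start: joints at [-1.442, 0.527, 1.433, -0, 1.181, -0.178], TCP at [0.189, -0.596, 0.25] pointing down, gripper open.
Joint ranges: [-3.08, 3.08], [-0.75, 2.2], [0.22, 2.44], [-1.43, 4.57], [0, 2.65], [-2.85, 2.85]. Speed limits (rad/s): [2.79, 2.79, 3.14, 3.14, 3.14, 3.14].

## Interface

Orientations are given as a unit quaternion [x, y, z, w].
In Python, from station import manip, cams, sign_off gives the robot as it stands.
- The arm moves only by the tool carry_out, never from a script. Its argument "targets" is a list that holds one entry, the list of rows, each a list of 7 numbers: the shift along the tool's x, y, z in cm, then the turn, a rotation vector about the tool's x, y, z in degrees, then the finger opening in cm, from 0 to 8.54. A call has 1 to 12 rows; each row is the pose to reach, as a shift and turn from the pose commanded when the call began, along the tool's axes at that moment; what a row does not reach only later rows make up. A row lasts 1/12 s, in which the tool goes at most 41.7 mm and 7.16 degrees, less where a joint would pass 70% of its speed; a pose out of reach is approached as far as the arm can. A call with a gripper value outside its range is refused whole. The fingers move at their own pace and stop on an object; "force" is the grip in N (left out, the last holds). Time passes only in rows, so rows that repeat a pose let the fingers close. It gives the time, the measured TCP pose, the force, the opening and the grip force at its end, in the units of the state.
- manip.sense(): the state, without advancing time (a new reading comes with each control period).
- cams.snapshot(name): name is "scene" or "top" or "wrist"; returns the picture (480x640x3 uint8, red, green, blue); there is no depth.
- cams.camera_info(name): a dict with "K" (3x3 intrinsics, pixels), "T" (4x4, takes a point from camera to world coordinates). Camera axes: x right, y down, z forward; pixel columns grow to the right and rows downward; lengths in m; the calibration is good to about 2 mm. A picture is of the moment at which its call begins: read the wrist's pose just before it. camera_info takes no time and is no camera call; for the wrist camera it gives the pose at the moment of the call.
- sign_off(): hands the job in; it is judged then, once.
The state is a dict: "t": time; "q": joint angles; "qd": joint speeds; "tau": joint torques, N m; "tcp_pos": TCP position; "tool_rot": TCP orientation; "force": force on the tool from outside, world axes, zero at the start; "ft_torque": the same for the moment, N m; "finger_gap": opening from 0.0 (shut) to 1.0 (fully open); "gripper_force": force on a finger pad.
Only numpy, scipy, OpenCV 4.12 (cv2) and the standard library are available. Lean on these libraries where they do the work, as an engineer would, in place of code of your own. Each camera call takes 0.05 s, during which the arm holds its last target. There are 200 camera calls.

## Task

Set the washed things on the dresser out to dry: swing the sterilizer's lid wide open, lift the round steel drip plate out by its knob and leave it balanced close to level on the very top of the upturned bowl, and lay every grey pacifier case flat across the narrow raised drying rail, each resting on the rail alone. Finish with the sterilizer's lid fully shut again and everything let go and still, and do not knock over the tumbler or the jar.

Things in the scene. Friction and masses are not known exactly. Their poses are not given: they have to be found in the camera images.
- lid (a joint): Lid of the white pacifier sterilizer: 0 rad shut, grows as it opens, 1.9 rad at its stop. Its stiff hinge keeps it wherever it is left. It runs along the side of the box that is farther from the robot; the lid's free edge, with the knob, is the side nearer to the robot.
- lid_handle (a point): Grip point in the head of the round grey knob on the lid (head 28 mm across, 16 mm deep, on a 12 mm stem). With the lid shut it is 35 mm above the lid's top face, 108 mm above the dresser top, in the middle of the box's width and 30 mm in from the lid's free edge. It moves with the lid; the lid's y axis is the hinge line.
- lid_hinge (a point): Middle of the lid's hinge line, on the far top rim of the sterilizer box, 65 mm above the dresser top. The hinge line runs along the body's y axis.
- sterilizer: White plastic pacifier sterilizer box standing on the dresser on the robot's left, fixed; outside 170 (x, depth) x 200 (y, width) x 65 mm high, walls and floor 5 mm, lid 8 mm thick and 170 x 200 mm. Origin: centre of its underside; x points to the hinge side.
- plate: Round steel drip plate that starts lying flat inside the sterilizer: disc 100 mm across and 8 mm thick with a row of small holes, and an upright round steel knob 22 mm in diameter and 42 mm tall in its middle (overall height 50 mm), 0.12 kg. Origin: centre of the flat underside; z is up along the knob.
- bowl: White ceramic feeding bowl turned upside down on the robot's right, fixed: a smooth dome, part of a sphere of 70 mm radius, 60 mm high, 146 mm across at the foot, with no flat on top. Origin: centre of its underside on the dresser top.
- bowl_top (a point): The topmost point of the upturned bowl, 60 mm above the dresser top.
- rack: Low wooden drying rail in the middle of the dresser beyond the cases, fixed: one straight solid beam 440 mm long (along y), 30 mm wide (along x), its flat upper face 36 mm above the dresser top. Origin: centre of its underside.
- rack_top (a point): Middle of the rail's upper face; y runs along the rail, x across it.
- case0: A closed grey plastic pacifier case, one of two to four alike (some may be absent): pebble-shaped, 70 mm long (x) by 46 mm wide (y) by 30 mm thick (z), sides and ends fully rounded, upper and lower faces flat (40 x 16 mm), a thin dark seam along the sides, the same either way up, about 45 g. It starts lying flat between the robot and the rail. Origin: its centre.
- case1: A closed grey plastic pacifier case, one of two to four alike (some may be absent): pebble-shaped, 70 mm long (x) by 46 mm wide (y) by 30 mm thick (z), sides and ends fully rounded, upper and lower faces flat (40 x 16 mm), a thin dark seam along the sides, the same either way up, about 45 g. It starts lying flat between the robot and the rail. Origin: its centre.
- case2: A closed grey plastic pacifier case, one of two to four alike (some may be absent): pebble-shaped, 70 mm long (x) by 46 mm wide (y) by 30 mm thick (z), sides and ends fully rounded, upper and lower faces flat (40 x 16 mm), a thin dark seam along the sides, the same either way up, about 45 g. It starts lying flat between the robot and the rail. Origin: its centre.
- case3: A closed grey plastic pacifier case, one of two to four alike (some may be absent): pebble-shaped, 70 mm long (x) by 46 mm wide (y) by 30 mm thick (z), sides and ends fully rounded, upper and lower faces flat (40 x 16 mm), a thin dark seam along the sides, the same either way up, about 45 g. It starts lying flat between the robot and the rail. Origin: its centre.
- tumbler: Glass tumbler, 72 mm across and 90 mm tall, standing on the dresser on the near right, between the robot and the bowl; a bystander. Origin: centre of its underside.
- jar: White jar, 60 mm across and 85 mm tall, standing beyond the sterilizer; a bystander. Origin: centre of its underside.
Mind the look-alikes: they are no part of the job. What is shaped like the case3 but purple is not meant.

How it is judged:
On the way, in this order (a step that is already met when the one before it is completed fails the run):
1. the sterilizer's lid is swung wide open (past 1.2 rad) (value of joint lid above 1.2 rad), for 0.2 s.
2. the drip plate is balanced on top of the upturned bowl (horizontal distance between plate and bowl_top below 0.02 m and z of plate in the frame of bowl_top between -0.007 and 0.007 m and angle between plate's own z axis and vertical below 0.26 rad and linear speed of plate below 0.03 m/s and angular speed of plate below 0.5 rad/s), for 0.3 s.
At the end, for the whole second after the job is handed in: Lid shut (under 0.06 rad). Plate still, knob up, on the bowl: centre within 20 mm of the topmost point, tilted under 0.26 rad. Every case present lies flat (within 0.12 rad) and still on the slat, its centre within 18 mm of the slat's middle line and within its length (all of step 2 and value of joint lid below 0.06 rad and x of case0 in the frame of rack_top between -0.018 and 0.018 m and y of case0 in the frame of rack_top between -0.22 and 0.22 m and z of case0 in the frame of rack_top between 0.01 and 0.02 m and angle between the z axis of each of case0, case1, case2, case3 and the z axis of rack_top, either way round below 0.12 rad and linear speed of each of case0, case1, case2, case3 below 0.03 m/s and x of case1 in the frame of rack_top between -0.018 and 0.018 m and y of case1 in the frame of rack_top between -0.22 and 0.22 m and z of case1 in the frame of rack_top between 0.01 and 0.02 m and x of case2 in the frame of rack_top between -0.018 and 0.018 m and y of case2 in the frame of rack_top between -0.22 and 0.22 m and z of case2 in the frame of rack_top between 0.01 and 0.02 m and x of case3 in the frame of rack_top between -0.018 and 0.018 m and y of case3 in the frame of rack_top between -0.22 and 0.22 m and z of case3 in the frame of rack_top between 0.01 and 0.02 m); the robot touches nothing.
It fails at once if the tumbler or the jar is knocked over (angle between any of tumbler, jar's own z axis and vertical above 0.6 rad).
Of case0, case1, case2, case3 only 2 to 4 are there at a start; the rules pass over those that are not, and their reading is None.
At some moment in a run one of case0, case1, case2, case3 may be knocked a few centimetres aside while the robot is not near it.
Once in a run the grip may slacken for a moment while it holds something.
It also fails if it takes over 210 s, if anything falls off the work surface, if the arm or the gripper's body presses on something with over 40 N, if the wrist force passes 120 N, or if a joint passes its speed limit or range.

## Working session

There is one attempt and no reset: what is moved stays moved. The work goes in short steps, Python scripts to look and compute and a tool call to move; the robot and the scene stay as the last step left them, time stands still between calls to the robot, and variables do not carry over. Pictures are saved under pics/ and viewed, at most 14 in all, crops included, and the job is handed in when it is done.

Besides the shell and the picture viewer there is one more tool, called as name(argument=value, ...) on one line, values as JSON. carry_out: Moves the arm, as the interface text tells. Its arguments: {"type":"object","properties":{"targets":{"type":"array"},"force":{"type":"number"}},"required":["targets"]}

```bash
mkdir -p pics; ls; python3 - <<'E'
from station import manip,cams
import cv2
s=manip.sense();print(s)
for n in("scene","top"):
    cv2.imwrite(f"pics/{n}0.png",cams.snapshot(n)[:,:,::-1]);i=cams.camera_info(n);print(n,i["K"],i["T"])
E
```

```text
pics
{'t': 0.0, 'q': array([-1.44149517e+00,  5.28509056e-01,  1.43394380e+00, -3.13342146e-06,
        1.18142925e+00, -1.78496942e-01]), 'qd': array([ 0.00108865, -0.00112493, -0.00060863,  0.00017016,  0.00095304,
       -0.00146177]), 'tau': array([ 6.70429527e-04, -4.42348588e+01, -1.78022593e+01, -1.92872380e-04,
        8.45216622e-03,  1.28408324e-06]), 'tcp_pos': array([ 0.18928716, -0.59490575,  0.24929405]), 'tool_rot': array([ 9.88180158e-01,  1.53292742e-01,  2.67066445e-05, -1.14441358e-03]), 'force': array([ 0.57114263, -0.43828675, -0.03490181]), 'ft_torque': array([-0.03424083, -0.00150255, -0.01048992]), 'gripper_force': 0.0, 'finger_gap': 0.9948084281867863}
scene [[509.12778726   0.         308.31679726]
 [  0.         509.12778726 246.06230614]
 [  0.           0.           1.        ]] [[ 0.83487971  0.31291932 -0.45283259  1.07544313]
 [ 0.55008192 -0.44496991  0.70669063 -0.93641935]
 [ 0.01964028 -0.8390967  -0.54362762  0.77926652]
 [ 0.          0.          0.          1.        ]]
top [[527.28696163   0.         317.51416431]
 [  0.         527.28696163 239.37840466]
 [  0.           0.           1.        ]] [[-0.00133452 -0.99588786  0.09058467  0.42762849]
 [-0.9999956   0.00156904  0.00251779 -0.00914436]
 [-0.00264956 -0.09058091 -0.99588558  1.11327908]
 [ 0.          0.          0.          1.        ]]
```

View pics/top0.png

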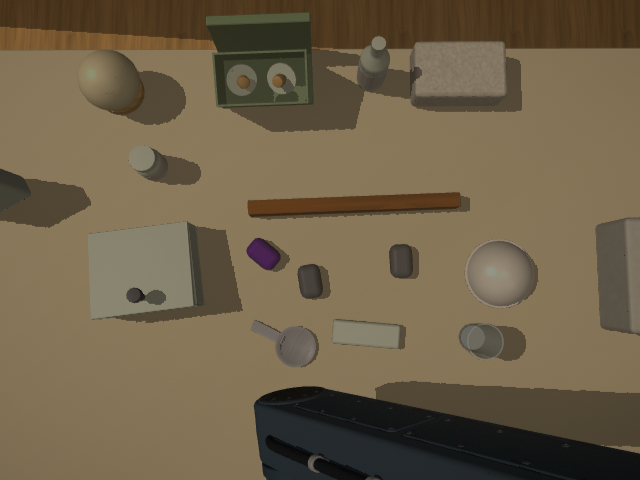

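View pics/scene0.png

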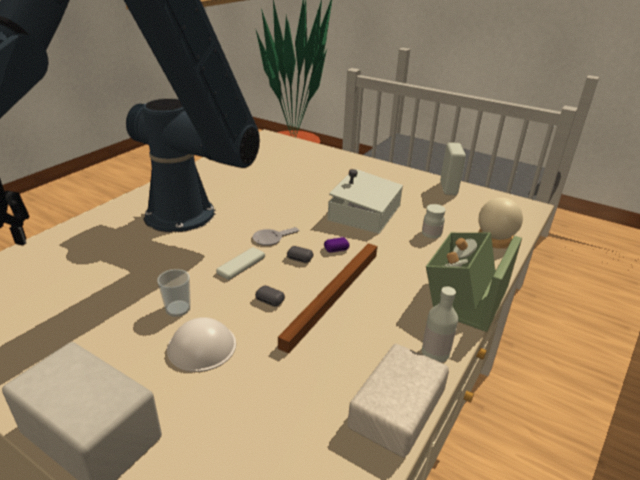

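The top view shows:
- Grey cases at (310,281) and (401,261). The purple look-alike at (263,254) is not meant.
- Sterilizer at (145,270) with its knob at (135,295).
- Rail from (249,207) to (460,200).
- Bowl at (500,273), tumbler at (482,341) and jar at (150,163).

The scene view also shows only two grey cases. I'll confirm in an enlarged crop.

```bash
cat > h.py <<'E'
import numpy as np, cv2
from scipy.spatial.transform import Rotation as R
from station import manip,cams
def w(name,u,v,z,info=None):
    i=info or cams.camera_info(name);T=np.array(i["T"]);d=T[:3,:3]@np.linalg.solve(i["K"],[u,v,1]);p=T[:3,3]
    return p+d*(z-p[2])/d[2]
def px(name,p,info=None):
    i=info or cams.camera_info(name);T=np.array(i["T"]);c=np.array(i["K"])@(T[:3,:3].T@(np.array(p)-T[:3,3]));return c[:2]/c[2]
def delta(p,yaw=None,pitch_R=None):
    """tool-frame shift (cm) & rotvec (deg) from now to TCP p, tool down with finger closing line y at world angle yaw"""
    s=manip.sense();r=R.from_quat(s["tool_rot"]);d=r.inv().apply(np.array(p)-s["tcp_pos"])*100
    o=np.zeros(3)
    if pitch_R is not None:o=(r.inv()*pitch_R).as_rotvec(degrees=True)
    elif yaw is not None:
        c=[]
        for a in(yaw,yaw+np.pi):
            y=np.array([np.cos(a),np.sin(a),0]);z=np.array([0,0,-1.]);x=np.cross(y,z)
            c.append((r.inv()*R.from_matrix(np.c_[x,y,z])).as_rotvec(degrees=True))
        o=min(c,key=np.linalg.norm)
    return np.round(d,2),np.round(o,1)
E
python3 - <<'E'
from h import *
im=cv2.imread("pics/top0.png")
A=cv2.resize(im[185:315,230:550],None,fx=2.5,fy=2.5,interpolation=2)
B=cv2.resize(im[215:325,80:210],None,fx=2.5,fy=2.5,interpolation=2)
B=cv2.copyMakeBorder(B,0,0,0,475,0)
cv2.imwrite("pics/crop1.png",np.vstack([A,B]))
for (u0,v0,u1,v1) in[(290,255,330,305),(380,238,420,283)]:
    g=im[v0:v1,u0:u1].max(2);print(np.percentile(g,[2,10,50,90]))
    m=(g<95).astype(np.uint8);n,l,st,c=cv2.connectedComponentsWithStats(m);k=1+st[1:,4].argmax()
    pts=np.argwhere(l==k)[:,::-1].astype(np.float32)+[u0,v0]
    print(st[k],cv2.minAreaRect(pts.astype(np.float32)))
E
```

```text
[ 47.  60. 123. 137.]
[  7   9  33  36 984] ((313.47998046875, 281.3599853515625), (35.921024322509766, 30.547014236450195), 81.8698959350586)
[ 52.  63.  87. 137.]
[  9   6  30  35 929] ((403.5, 261.0), (34.0, 29.0), 90.0)
```

View pics/crop1.png

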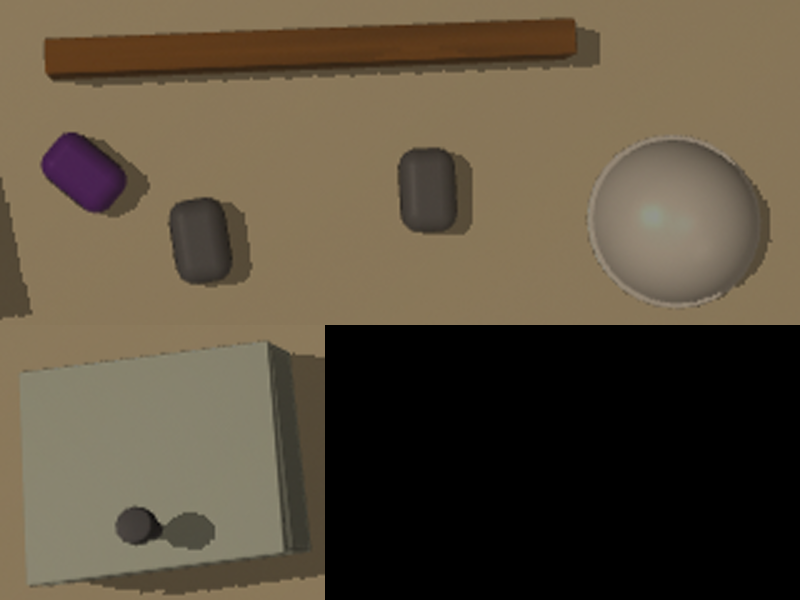

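```bash
python3 - <<'E'
from h import *
def a(u,v,z):return w("top",230+u/2.5,185+v/2.5,z)[:2]
def b(u,v,z):return w("top",80+u/2.5,215+(v-325)/2.5,z)[:2]
np.set_printoptions(precision=4,suppress=True)
print("caseA",a(201,240,.015),"ends",a(196,199,.015),a(206,283,.015))
print("caseB",a(428,190,.015),"ends",a(427,149,.015),a(429,231,.015))
print("purple",a(84,172,.015))
print("rail",[a(*p,.036) for p in((45,40),(574,19),(52,76),(576,53))])
print("bowl",a(674.5,222,0),a(589,222,0),a(760,222,0),a(675,137,0),a(675,307,0))
print("lid",[b(*p,.073) for p in((21,372),(268,341),(29,585),(285,552))],"knob",b(136,525,.112))
print("tumbler",w("top",470,337,.09),w("top",488,342,0),"jar",w("top",143,158,.085),"straw",w("top",295,347,.01))
E
```

```text
caseA [0.4408 0.0085] ends [0.4748 0.0127] [0.4052 0.0044]
caseB [ 0.482  -0.1806] ends [ 0.5163 -0.1803] [ 0.448  -0.1809]
purple [0.4975 0.1062]
rail [array([0.6055, 0.1371]), array([ 0.6222, -0.3002]), array([0.5754, 0.131 ]), array([ 0.5938, -0.3011])]
bowl [ 0.4555 -0.3901] [ 0.4556 -0.3181] [ 0.4554 -0.462 ] [ 0.5274 -0.3928] [ 0.3845 -0.3882]
lid [array([0.5341, 0.4483]), array([0.5586, 0.2526]), array([0.3665, 0.4357]), array([0.3919, 0.2357])] knob [0.4137 0.3397]
tumbler [ 0.3325 -0.2983  0.09  ] [ 0.3139 -0.3609  0.    ] jar [0.6841 0.3401 0.085 ] straw [0.3051 0.0404 0.01  ]
```

```bash
python3 - <<'E'
from h import *
for p in((.55,-.15,.3),(.5,.25,.3),(.411,.339,.25),(.411,.339,.2)):print(p,*delta(p,np.arctan2(.992,-.124)))
E
```

```text
(0.55, -0.15, 0.3) [ 47.86 -31.49  -4.98] [-0.1 -0.  10.5]
(0.5, 0.25, 0.3) [ 55.21 -71.12  -4.9 ] [-0.1 -0.  10.5]
(0.411, 0.339, 0.25) [ 49.43 -82.29   0.12] [-0.1 -0.  10.5]
(0.411, 0.339, 0.2) [ 49.43 -82.28   5.12] [-0.1 -0.  10.5]
```

carry_out(targets=[[[47.9,-31.5,-5,0,0,10.5,8.5],[47.9,-31.5,-5,0,0,10.5,8.5],[47.9,-31.5,-5,0,0,10.5,8.5],[47.9,-31.5,-5,0,0,10.5,8.5],[47.9,-31.5,-5,0,0,10.5,8.5],[47.9,-31.5,-5,0,0,10.5,8.5],[47.9,-31.5,-5,0,0,10.5,8.5],[47.9,-31.5,-5,0,0,10.5,8.5],[47.9,-31.5,-5,0,0,10.5,8.5],[47.9,-31.5,-5,0,0,10.5,8.5],[47.9,-31.5,-5,0,0,10.5,8.5],[47.9,-31.5,-5,0,0,10.5,8.5]]])

```text
t: 1.1
tcp_pos: [0.5038, -0.2067, 0.2937]
tool_rot: [0.998, 0.062, -0.0, -0.0]
force: [0.1, -0.7, -0.1]
finger_gap: 0.997
gripper_force: 0.0
```

```bash
python3 - <<'E'
from h import *
print(manip.sense()["tcp_pos"])
for p in((.5,.25,.3),(.411,.339,.25),(.411,.339,.2)):print(p,*delta(p,np.arctan2(.992,-.124)))
E
```

```text
[ 0.50379226 -0.20667537  0.29366291]
(0.5, 0.25, 0.3) [  5.29 -45.36  -0.62] [-0.  0.  0.]
(0.411, 0.339, 0.25) [ -2.43 -55.3    4.39] [-0.  0.  0.]
(0.411, 0.339, 0.2) [ -2.43 -55.29   9.39] [-0.  0.  0.]
```

carry_out(targets=[[[5.3,-45.4,-0.6,0,0,0,5],[5.3,-45.4,-0.6,0,0,0,5],[5.3,-45.4,-0.6,0,0,0,5],[5.3,-45.4,-0.6,0,0,0,5],[5.3,-45.4,-0.6,0,0,0,5],[5.3,-45.4,-0.6,0,0,0,5],[5.3,-45.4,-0.6,0,0,0,5],[5.3,-45.4,-0.6,0,0,0,5],[5.3,-45.4,-0.6,0,0,0,5],[5.3,-45.4,-0.6,0,0,0,5],[5.3,-45.4,-0.6,0,0,0,5],[5.3,-45.4,-0.6,0,0,0,5]]])

```text
t: 2.1
tcp_pos: [0.4983, 0.255, 0.2996]
tool_rot: [0.998, 0.066, 0.0, -0.002]
force: [0.2, -1.1, 0.4]
finger_gap: 0.584
gripper_force: 0.0
```

```bash
python3 - <<'E'
from h import *
print(manip.sense()["tcp_pos"])
for p in((.411,.339,.25),(.411,.339,.2)):print(p,*delta(p,np.arctan2(.992,-.124)))
E
```

```text
[0.49831676 0.25503818 0.29959475]
(0.411, 0.339, 0.25) [-7.56 -9.45  4.99] [-0.2 -0.1  0.4]
(0.411, 0.339, 0.2) [-7.57 -9.43  9.99] [-0.2 -0.1  0.4]
```

carry_out(targets=[[[-7.6,-9.4,7,0,0,0,5],[-7.6,-9.4,7,0,0,0,5],[-7.6,-9.4,7,0,0,0,5],[-7.6,-9.4,7,0,0,0,5],[-7.6,-9.4,7,0,0,0,5],[-7.6,-9.4,7,0,0,0,5],[-7.6,-9.4,7,0,0,0,5],[-7.6,-9.4,7,0,0,0,5]]])

```text
t: 2.77
tcp_pos: [0.4142, 0.3317, 0.2308]
tool_rot: [0.998, 0.061, 0.001, -0.0]
force: [-1.1, -0.0, -0.4]
finger_gap: 0.586
gripper_force: 0.0
```

```bash
python3 - <<'E'
from h import *
print(manip.sense()["tcp_pos"])
i=cams.camera_info("wrist");cv2.imwrite("pics/w1.png",cams.snapshot("wrist")[:,:,::-1])
np.save("w1.npy",[np.r_[np.array(i["K"]),np.array(i["T"])[:3,:3],np.array(i["T"])[:3,3:].T]]);print(i)
print(px("wrist",(.411,.339,.116),i))
E
```

```text
[0.41421062 0.33170325 0.2307686 ]
{'K': array([[428.71464782,   0.        , 314.89842984],
       [  0.        , 428.71464782, 244.01221164],
       [  0.        ,   0.        ,   1.        ]]), 'T': array([[ 0.12296195, -0.9535598 , -0.27496194,  0.48447752],
       [-0.99241037, -0.118544  , -0.03269517,  0.34007809],
       [-0.00141829,  0.27689534, -0.96089904,  0.35463483],
       [ 0.        ,  0.        ,  0.        ,  1.        ]])}
[301.79596161 251.08373279]
```

View pics/w1.png

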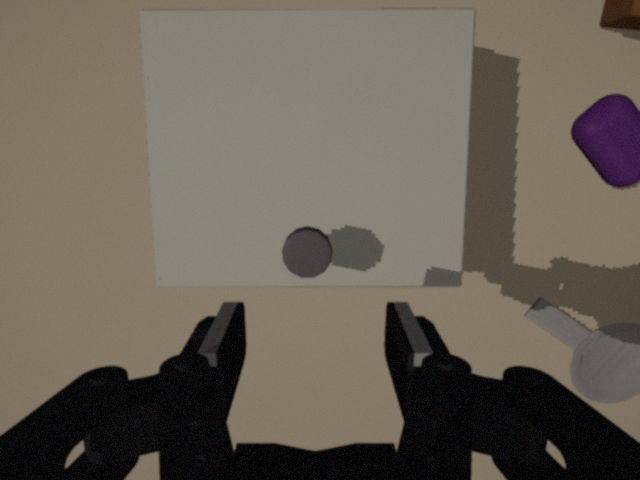

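The wrist view shows the knob head at (307,252). The lid's near edge runs along row 286 from column 157 to 461, and its far edge runs along row 10 from 141 to 474. The yaw is aligned.

```bash
python3 - <<'E'
from h import *
a=np.load("w1.npy")[0];T=np.eye(4);T[:3,:3]=a[3:6];T[:3,3]=a[6];i=dict(K=a[:3],T=T)
print("knob",w("wrist",307,252,.114,i));L=[w("wrist",u,v,.073,i) for u,v in((157,286),(461,286),(141,10),(474,10))];print(L,np.mean(L[2:],0))
k=w("wrist",307,252,.114,i);print(delta((k[0],k[1],.108)))
E
```

```text
knob [0.41020232 0.33589337 0.114     ]
[array([0.35965086, 0.43701037, 0.073     ]), array([0.38606932, 0.22477045, 0.073     ]), array([0.53405543, 0.45019156, 0.073     ]), array([0.55818357, 0.25495113, 0.073     ])] [0.5461195  0.35257134 0.073     ]
(array([-0.36, -0.46, 12.27]), array([0., 0., 0.]))
```

The near edge measures too long for z=0.073, so the lid starts slightly ajar, at about 0.11 rad. I'll recompute the knob height.

```bash
python3 - <<'E'
from h import *
a=np.load("w1.npy")[0];T=np.eye(4);T[:3,:3]=a[3:6];T[:3,3]=a[6];i=dict(K=a[:3],T=T)
k=w("wrist",307,252,.130,i);print(k);print(delta((k[0],k[1],.123)))
E
```

```text
[0.41514093 0.33617161 0.13      ]
(array([ 0.13, -0.43, 10.77]), array([0., 0., 0.]))
```

carry_out(targets=[[[0.1,-0.4,5,0,0,0,5],[0.1,-0.4,8,0,0,0,5],[0.1,-0.4,10,0,0,0,5],[0.1,-0.4,10.6,0,0,0,5],[0.1,-0.4,10.6,0,0,0,5],[0.1,-0.4,10.6,0,0,0,0.5],[0.1,-0.4,10.6,0,0,0,0.5],[0.1,-0.4,10.6,0,0,0,0.5],[0.1,-0.4,10.6,0,0,0,0.5],[0.1,-0.4,10.6,0,0,0,0.5],[0.1,-0.4,10.6,0,0,0,0.5]]], force=50)

```text
t: 3.73
tcp_pos: [0.4138, 0.3363, 0.1246]
tool_rot: [0.998, 0.062, 0.001, -0.0]
force: [3.2, -3.5, -0.5]
finger_gap: 0.303
gripper_force: 49.1
```

```bash
python3 - <<'E'
import numpy as np
t0=.107
r=lambda t:np.array([-.14*np.cos(t)+.043*np.sin(t),.14*np.sin(t)+.043*np.cos(t)])
for t in np.r_[np.arange(.2,1.65,.1)]:
    d=(r(t)-r(t0))*100;print(round(t,2),np.round([d[0],-d[1],-np.degrees(.5*(t-t0))],1))
E
```

```text
0.2 [ 0.6 -1.2 -2.7]
0.3 [ 1.4 -2.5 -5.5]
0.4 [ 2.2 -3.6 -8.4]
0.5 [  3.2  -4.7 -11.3]
0.6 [  4.3  -5.7 -14.1]
0.7 [  5.5  -6.5 -17. ]
0.8 [  6.8  -7.3 -19.9]
0.9 [  8.1  -7.9 -22.7]
1.0 [  9.5  -8.3 -25.6]
1.1 [ 10.9  -8.7 -28.4]
1.2 [ 12.4  -8.8 -31.3]
1.3 [ 13.9  -8.9 -34.2]
1.4 [ 15.3  -8.8 -37. ]
1.5 [ 16.8  -8.5 -39.9]
1.6 [ 18.2  -8.1 -42.8]
```

carry_out(targets=[[[0.3,0,-0.6,0,-1.3,0,0.5],[0.6,0,-1.2,0,-2.7,0,0.5],[1.0,0,-1.8,0,-4.1,0,0.5],[1.4,0,-2.5,0,-5.5,0,0.5],[1.8,0,-3.0,0,-7,0,0.5],[2.2,0,-3.6,0,-8.4,0,0.5],[2.7,0,-4.2,0,-9.8,0,0.5],[3.2,0,-4.7,0,-11.3,0,0.5],[3.7,0,-5.2,0,-12.7,0,0.5],[4.3,0,-5.7,0,-14.1,0,0.5],[4.3,0,-5.7,0,-14.1,0,0.5]]], force=50)

```text
t: 4.65
tcp_pos: [0.4561, 0.3416, 0.1804]
tool_rot: [0.99, 0.062, -0.123, 0.008]
force: [2.0, -1.2, -3.6]
finger_gap: 0.301
gripper_force: 50.2
```

```bash
python3 - <<'E'
import numpy as np
t0=.6;a=np.radians(14.1)
r=lambda t:np.array([-.14*np.cos(t)+.043*np.sin(t),.14*np.sin(t)+.043*np.cos(t)])
zt=np.array([-np.sin(a),-np.cos(a)]);xt=np.array([np.cos(a),-np.sin(a)])
for t in np.arange(.68,1.61,.08):
    d=(r(t)-r(t0))*100;print(round(t,2),np.round([d@xt,0,d@zt,0,-np.degrees(.5*(t-t0)),0,.5],1).tolist(),end=", ")
E
```

```text
0.68 [0.7, 0.0, -0.9, 0.0, -2.3, 0.0, 0.5], 0.76 [1.6, 0.0, -1.7, 0.0, -4.6, 0.0, 0.5], 0.84 [2.4, 0.0, -2.5, 0.0, -6.9, 0.0, 0.5], 0.92 [3.4, 0.0, -3.2, 0.0, -9.2, 0.0, 0.5], 1.0 [4.4, 0.0, -3.8, 0.0, -11.5, 0.0, 0.5], 1.08 [5.4, 0.0, -4.4, 0.0, -13.8, 0.0, 0.5], 1.16 [6.5, 0.0, -4.8, 0.0, -16.0, 0.0, 0.5], 1.24 [7.6, 0.0, -5.2, 0.0, -18.3, 0.0, 0.5], 1.32 [8.7, 0.0, -5.5, 0.0, -20.6, 0.0, 0.5], 1.4 [9.9, 0.0, -5.7, 0.0, -22.9, 0.0, 0.5], 1.48 [11.1, 0.0, -5.7, 0.0, -25.2, 0.0, 0.5], 1.56 [12.2, 0.0, -5.7, 0.0, -27.5, 0.0, 0.5],
```

carry_out(targets=[[[0.7,0,-0.9,0,-2.3,0,0.5],[1.6,0,-1.7,0,-4.6,0,0.5],[2.4,0,-2.5,0,-6.9,0,0.5],[3.4,0,-3.2,0,-9.2,0,0.5],[4.4,0,-3.8,0,-11.5,0,0.5],[5.4,0,-4.4,0,-13.8,0,0.5],[6.5,0,-4.8,0,-16,0,0.5],[7.6,0,-5.2,0,-18.3,0,0.5],[8.7,0,-5.5,0,-20.6,0,0.5],[9.9,0,-5.7,0,-22.9,0,0.5],[11.1,0,-5.7,0,-25.2,0,0.5],[12.2,0,-5.7,0,-27.5,0,0.5]]], force=50)

```text
t: 5.65
tcp_pos: [0.5851, 0.3579, 0.2074]
tool_rot: [0.932, 0.059, -0.358, 0.023]
force: [-1.7, -2.6, 2.3]
finger_gap: 0.304
gripper_force: 52.5
```

```bash
python3 - <<'E'
from h import *
print(manip.sense()["tcp_pos"])
cv2.imwrite("pics/s2.png",cv2.resize(cams.snapshot("scene")[120:270,300:480,::-1],None,fx=3,fy=3))
E
```

```text
[0.58511315 0.35790171 0.20743853]
```

View pics/s2.png

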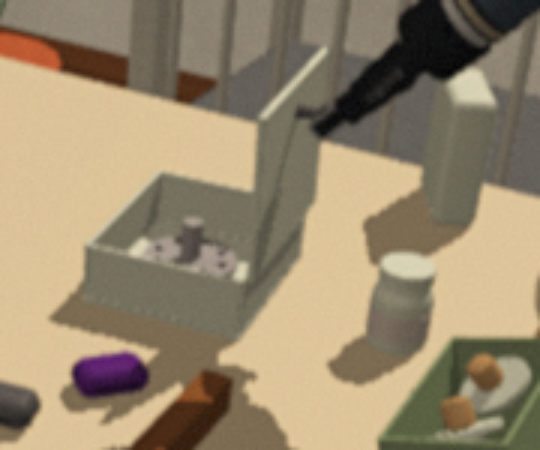

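The lid stands near 1.5 rad, and the plate is visible inside with its knob upright. I'll release the knob and go up and over the lid.

carry_out(targets=[[[0,0,0,0,0,0,5.5],[0,0,0,0,0,0,5.5],[0,0,0,0,0,0,5.5],[0,0,0,0,0,0,5.5],[0,0,-2,0,0,0,5.5],[0,0,-5,0,0,0,5.5],[0,0,-8,0,0,0,5.5],[0,0,-8,0,0,0,5.5]]])

```text
t: 6.37
tcp_pos: [0.6426, 0.365, 0.2711]
tool_rot: [0.935, 0.058, -0.349, 0.02]
force: [0.3, -0.5, 0.8]
finger_gap: 0.644
gripper_force: 0.0
```

```bash
python3 - <<'E'
from h import *
print(manip.sense()["tcp_pos"])
for p in((.64,.36,.37),(.455,.34,.37),(.455,.34,.25)):print(p,*delta(p,np.arctan2(.992,-.124)))
E
```

```text
[0.64258241 0.36504105 0.27106718]
(0.64, 0.36, 0.37) [-6.72  0.44 -7.27] [-0.1 40.9  0. ]
(0.455, 0.34, 0.37) [-20.78   0.14   4.93] [-0.1 40.9  0. ]
(0.455, 0.34, 0.25) [-12.91   0.17  13.99] [-0.1 40.9  0. ]
```

carry_out(targets=[[[-6.7,0,-7.3,0,14,0,5.5],[-6.7,0,-7.3,0,14,0,5.5],[-6.7,0,-7.3,0,21,0,5.5],[-6.7,0,-7.3,0,28,0,5.5],[-20.8,0,4.9,0,40.9,0,5.5],[-20.8,0,4.9,0,40.9,0,5.5],[-20.8,0,4.9,0,40.9,0,5.5],[-20.8,0,4.9,0,40.9,0,5.5],[-20.8,0,4.9,0,40.9,0,5.5],[-20.8,0,4.9,0,40.9,0,5.5],[-20.8,0,4.9,0,40.9,0,5.5]]])

```text
t: 7.28
tcp_pos: [0.4494, 0.3411, 0.3681]
tool_rot: [0.998, 0.063, -0.006, 0.0]
force: [0.7, 0.0, -0.4]
finger_gap: 0.642
gripper_force: 0.0
```

```bash
python3 - <<'E'
from h import *
print(manip.sense()["tcp_pos"])
i=cams.camera_info("wrist");cv2.imwrite("pics/w2.png",cams.snapshot("wrist")[:,:,::-1])
np.savez("w2.npz",K=i["K"],T=i["T"])
E
```

```text
[0.44944507 0.34110709 0.36809323]
```

View pics/w2.png

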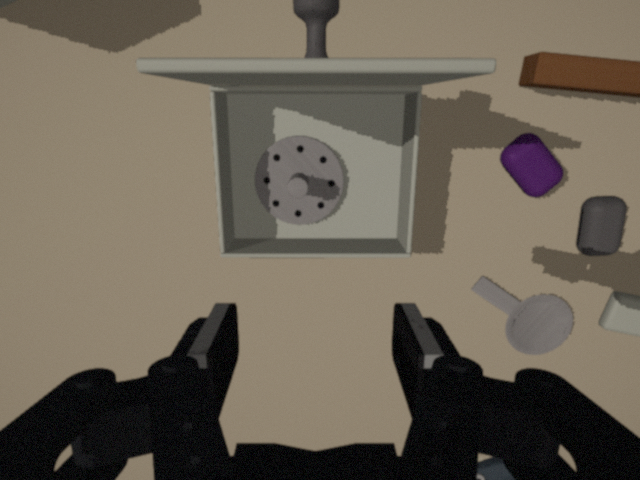

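Inside the open box the plate's disc is centred at about (300,180). Its knob top is at about (298,185).

```bash
python3 - <<'E'
from h import *
i=dict(np.load("w2.npz"))
print(w("wrist",300,180,.013,i),w("wrist",298,185,.055,i))
print("box",[w("wrist",*p,.065,i) for p in((214,91),(420,91),(222,254),(411,254))])
k=w("wrist",298,185,.055,i)
print(delta((k[0],k[1],.15),np.arctan2(.992,-.124)),delta((k[0],k[1],.040),np.arctan2(.992,-.124)))
E
```

```text
[0.44898314 0.35796624 0.013     ] [0.45003293 0.35869797 0.055     ]
box [array([0.52944379, 0.44676796, 0.065     ]), array([0.55392049, 0.2553728 , 0.065     ]), array([0.36963221, 0.4289983 , 0.065     ]), array([0.39477783, 0.2329319 , 0.065     ])]
(array([ 0.29, -1.73, 21.82]), array([-0. ,  0.6,  0.1])) (array([ 0.4 , -1.72, 32.81]), array([-0. ,  0.6,  0.1]))
```

carry_out(targets=[[[0.4,-1.7,10,0,0.6,0,5],[0.4,-1.7,22,0,0.6,0,5],[0.4,-1.7,22,0,0.6,0,5],[0.4,-1.7,22,0,0.6,0,5],[0.4,-1.7,22,0,0.6,0,5],[0.4,-1.7,22,0,0.6,0,5],[0.4,-1.7,22,0,0.6,0,5],[0.4,-1.7,22,0,0.6,0,5]]])

```text
t: 8.0
tcp_pos: [0.453, 0.3584, 0.1463]
tool_rot: [0.998, 0.062, -0.001, 0.0]
force: [-0.3, 0.7, 0.2]
finger_gap: 0.585
gripper_force: 0.0
```

```bash
python3 - <<'E'
from h import *
print(manip.sense()["tcp_pos"],manip.sense()["tool_rot"],delta((.450,.3585,.040),np.arctan2(.992,-.124)))
E
```

```text
[0.45301216 0.35840104 0.14630036] [ 9.98081156e-01  6.19042422e-02 -1.33562683e-03  2.95029397e-04] (array([-0.27, -0.05, 10.63]), array([ 0. ,  0.2, -0. ]))
```

carry_out(targets=[[[-0.3,0,4,0,0,0,5],[-0.3,0,7,0,0,0,5],[-0.3,0,9.5,0,0,0,5],[-0.3,0,10.6,0,0,0,5],[-0.3,0,10.6,0,0,0,5],[-0.3,0,10.6,0,0,0,5],[-0.3,0,10.6,0,0,0,0.5],[-0.3,0,10.6,0,0,0,0.5],[-0.3,0,10.6,0,0,0,0.5],[-0.3,0,10.6,0,0,0,0.5],[-0.3,0,10.6,0,0,0,0.5],[-0.3,0,10.6,0,0,0,0.5]]], force=80)

```text
t: 9.0
tcp_pos: [0.4501, 0.3587, 0.0438]
tool_rot: [0.998, 0.062, 0.001, -0.001]
force: [-0.7, -0.5, 6.8]
finger_gap: 0.232
gripper_force: 77.9
```

carry_out(targets=[[[0,0,-2,0,0,0,0.5],[0,0,-5,0,0,0,0.5],[0,0,-8,0,0,0,0.5],[0,0,-11,0,0,0,0.5],[0,0,-14,0,0,0,0.5],[0,0,-17,0,0,0,0.5],[0,0,-19,0,0,0,0.5],[0,0,-20,0,0,0,0.5],[0,0,-20,0,0,0,0.5]]])

```text
t: 9.75
tcp_pos: [0.4501, 0.3587, 0.2448]
tool_rot: [0.998, 0.062, 0.002, -0.001]
force: [1.0, -0.3, -0.7]
finger_gap: 0.235
gripper_force: 78.2
```

```bash
python3 - <<'E'
from h import *
s=manip.sense();print(s["tcp_pos"],s["force"],s["finger_gap"])
for p in((.53,.1,.245),(.53,-.2,.245),(.455,-.39,.245),(.455,-.39,.13)):print(p,*delta(p,np.pi/2))
E
```

```text
[0.45014954 0.35872708 0.24477589] [ 1.01768477 -0.33276267 -0.73780766] 0.23490524623989487
(0.53, 0.1, 0.245) [ 4.7  26.67 -0.06] [-0.1 -0.2  7.1]
(0.53, -0.2, 0.245) [ 0.97 56.43 -0.15] [-0.1 -0.2  7.1]
(0.455, -0.39, 0.245) [-8.83 74.35 -0.23] [-0.1 -0.2  7.1]
(0.455, -0.39, 0.13) [-8.88 74.38 11.27] [-0.1 -0.2  7.1]
```

carry_out(targets=[[[0.5,2,0,0,0,0,0.5],[1.2,5,0,0,0,0,0.5],[1.9,8.5,0,0,0,0,0.5],[2.6,12,0,0,0,0,0.5],[3.2,15.5,0,0,0,0,0.5],[3.8,19,0,0,0,0,0.5],[4.3,22.5,0,0,0,0,0.5],[4.6,26,0,0,0,0,0.5],[4.6,29.5,0,0,0,0,0.5],[4.6,33,0,0,0,0,0.5],[4.4,36.5,0,0,0,0,0.5],[4,39,0,0,0,0,0.5]]])

```text
t: 10.75
tcp_pos: [0.5368, -0.0268, 0.2397]
tool_rot: [0.998, 0.061, -0.002, 0.0]
force: [-0.1, -0.5, -0.5]
finger_gap: 0.231
gripper_force: 78.4
```

carry_out(targets=[[[-0.4,3,0,0,0,0.5,0.5],[-1,6,0,0,0,1,0.5],[-1.8,9.5,0,0,0,2,0.5],[-2.8,13,0,0,0,3,0.5],[-4,16.5,0,0,0,4,0.5],[-5.5,20,0,0,0,5,0.5],[-7,23.5,0,0,0,6,0.5],[-8.6,27,0,0,0,7,0.5],[-10,30,0,0,0,7,0.5],[-11.5,32.5,0,0,0,7,0.5],[-12.3,34,0,0,0,7,0.5],[-12.3,34,0,0,0,7,0.5]]])

```text
t: 11.75
tcp_pos: [0.4553, -0.3801, 0.2397]
tool_rot: [1.0, -0.001, -0.002, -0.0]
force: [0.3, 1.0, -0.7]
finger_gap: 0.231
gripper_force: 78.3
```

```bash
python3 - <<'E'
from h import *
s=manip.sense();print(s["tcp_pos"],s["force"],s["finger_gap"])
i=cams.camera_info("wrist");print(i["T"]);cv2.imwrite("pics/w3.png",cams.snapshot("wrist")[:,:,::-1])
np.savez("w3.npz",K=i["K"],T=i["T"])
print(px("wrist",(.4555,-.39,.06),i))
b=cv2.resize(cams.snapshot("scene")[200:400,100:300,::-1],None,fx=2.4,fy=2.4,interpolation=2)
cv2.imwrite("pics/w3c.png",np.hstack([cv2.resize(cv2.imread("pics/w3.png")[:,100:540],(320,349))[:,:320],cv2.resize(b,(349,349))]))
E
```

```text
[ 0.45525743 -0.38005233  0.23968014] [ 0.3338736   1.02087479 -0.72134867] 0.2306000664696776
[[-1.69454264e-03 -9.59016533e-01 -2.83345050e-01  5.26871255e-01]
 [-9.99998113e-01  1.35604349e-03  1.39078244e-03 -3.80419804e-01]
 [-9.49555148e-04  2.83346873e-01 -9.59017022e-01  3.63079013e-01]
 [ 0.00000000e+00  0.00000000e+00  0.00000000e+00  1.00000000e+00]]
[328.6740562  219.95633748]
```

View pics/w3c.png

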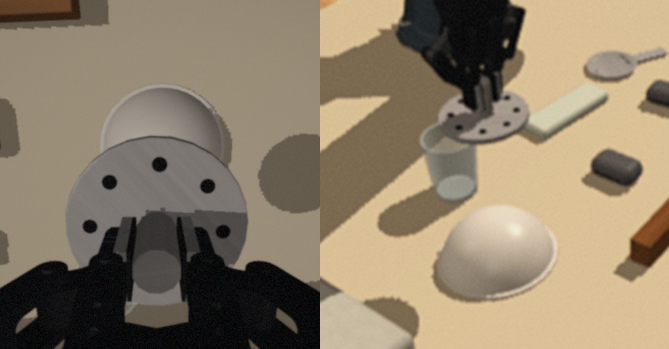

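The plate is held level, with the bowl behind it at columns 237–407 and its far rim at row ~116 of the wrist view. I'll refine the bowl centre by averaging silhouettes from the two cameras.

```bash
python3 - <<'E'
from h import *
from scipy.optimize import least_squares
# fit rim circle r=73mm at z=0 in top0 (robot was not there)
im=cv2.imread("pics/top0.png");roi=im[228:320,455:545].astype(int)
bg=np.median(im[225:320,430:460].reshape(-1,3),0)
c=np.array([44.8,45.8]);
def edges(img,c,r0,r1,angs):
    g=cv2.cvtColor(img,cv2.COLOR_BGR2GRAY).astype(np.float32);out=[]
    for t in angs:
        rr=np.arange(r0,r1,.25);p=cv2.remap(g,(c[0]+rr*np.cos(t)).astype(np.float32)[None],(c[1]+rr*np.sin(t)).astype(np.float32)[None],1)[0]
        p=cv2.GaussianBlur(p[None],(0,0),2)[0];d=np.abs(np.diff(p));k=d.argmax();
        if d[k]>2:out.append([c[0]+rr[k]*np.cos(t),c[1]+rr[k]*np.sin(t)])
    return np.array(out)
def fit(name,E,i):
    P=np.array([w(name,u,v,0.002,i)[:2] for u,v in E])
    f=least_squares(lambda q:np.hypot(*(P-q[:2]).T)-q[2],[.455,-.39,.073],loss="soft_l1",f_scale=.001);print(name,f.x,len(P),np.sqrt(np.mean(f.fun**2)))
E=edges(im,(499.8,273.8),30,40,np.radians(np.arange(100,300,5)));fit("top",E,cams.camera_info("top"))
i=dict(np.load("w3.npz"))
im=cv2.imread("pics/w3.png");E=edges(im,(322,195),70,95,np.radians(np.arange(-170,-60,5)));fit("wrist",E,i)
a=w("wrist",237.5,195,0,i);b=w("wrist",407,195,0,i);f=w("wrist",322,115.5,0,i);print(a,b,f)
E
```

```text
top [ 0.45723845 -0.38847509  0.06829702] 40 0.0015349784612152565
wrist [ 0.44924674 -0.38789294  0.07501253] 20 0.0006916958186008912
[ 0.46335657 -0.31383909  0.        ] [ 0.46313531 -0.45862776  0.        ] [ 0.52829832 -0.38583849  0.        ]
```

```bash
python3 - <<'E'
from h import *
print(delta((.4545,-.388,.099),np.pi/2))
E
```

```text
(array([-0.13,  1.22, 14.08]), array([-0.2,  0.2,  0. ]))
```

carry_out(targets=[[[-0.1,1.2,3,0,0,0,0.5],[-0.1,1.2,6,0,0,0,0.5],[-0.1,1.2,9,0,0,0,0.5],[-0.1,1.2,11,0,0,0,0.5],[-0.1,1.2,12,0,0,0,0.5],[-0.1,1.2,12.5,0,0,0,0.5],[-0.1,1.2,12.5,0,0,0,0.5],[-0.1,1.2,12.5,0,0,0,0.5],[-0.1,1.2,12.5,0,0,0,0.5]]])

```text
t: 12.6
tcp_pos: [0.457, -0.3892, 0.1182]
tool_rot: [1.0, 0.001, 0.0, 0.001]
force: [-0.3, -0.2, -0.2]
finger_gap: 0.234
gripper_force: 78.4
```

```bash
python3 - <<'E'
from h import *
s=manip.sense();print(s["tcp_pos"],s["force"],s["finger_gap"],s["qd"]);print(delta((.4545,-.388,.099),np.pi/2))
E
```

```text
[ 0.45704727 -0.38923733  0.11818122] [-0.25978436 -0.21415983 -0.18998203] 0.2335414273024589 [-0.00490216 -0.00495364 -0.00106571 -0.00149809  0.0007349   0.00021698]
(array([-0.25, -0.13,  1.92]), array([ 0.1, -0. ,  0.2]))
```

carry_out(targets=[[[-0.2,-0.1,0.6,0,0,0,0.5],[-0.2,-0.1,1.1,0,0,0,0.5],[-0.2,-0.1,1.3,0,0,0,0.5],[-0.2,-0.1,1.5,0,0,0,0.5],[-0.2,-0.1,1.5,0,0,0,0.5],[-0.2,-0.1,1.5,0,0,0,0.5]]])

```text
t: 13.1
tcp_pos: [0.4541, -0.3877, 0.1016]
tool_rot: [1.0, 0.001, -0.001, 0.0]
force: [0.8, -0.2, -2.1]
finger_gap: 0.236
gripper_force: 78.4
```

carry_out(targets=[[[0,0,0.1,0,0,0,0.5],[0,0,0.2,0,0,0,0.5],[0,0,0.2,0,0,0,0.5]]])

```text
t: 13.35
tcp_pos: [0.4541, -0.3877, 0.0996]
tool_rot: [1.0, 0.001, -0.001, 0.0]
force: [-0.2, 0.6, -1.4]
finger_gap: 0.232
gripper_force: 78.4
```

carry_out(targets=[[[0,0,0.1,0,0,0,0.5],[0,0,0.1,0,0,0,0.5],[0,0,0.2,0,0,0,0.5],[0,0,0.2,0,0,0,0.5]]])

```text
t: 13.68
tcp_pos: [0.4542, -0.3878, 0.0987]
tool_rot: [1.0, 0.001, -0.001, 0.0]
force: [-0.8, 1.0, 5.4]
finger_gap: 0.231
gripper_force: 79.7
```

Contact registered at 5.4 N. I'll release.

carry_out(targets=[[[0,0,0,0,0,0,2.6],[0,0,0,0,0,0,3],[0,0,0,0,0,0,4],[0,0,0,0,0,0,4.5],[0,0,0,0,0,0,4.5],[0,0,0,0,0,0,4.5],[0,0,-1,0,0,0,4.5],[0,0,-3,0,0,0,4.5],[0,0,-6,0,0,0,4.5],[0,0,-9,0,0,0,4.5],[0,0,-12,0,0,0,4.5],[0,0,-12,0,0,0,4.5]]])

```text
t: 14.68
tcp_pos: [0.4569, -0.3906, 0.2249]
tool_rot: [1.0, 0.001, 0.003, 0.005]
force: [-0.1, -0.5, 0.1]
finger_gap: 0.524
gripper_force: 0.0
```

```bash
python3 - <<'E'
from h import *
s=manip.sense();print(s["tcp_pos"])
i=cams.camera_info("wrist");a=cams.snapshot("wrist")[:,:,::-1]
b=cv2.resize(cams.snapshot("scene")[220:340,120:320,::-1],None,fx=2,fy=2,interpolation=2);t=cams.snapshot("top")[180:360,220:560,::-1];cv2.imwrite("pics/t4full.png",t)
b=cv2.copyMakeBorder(b,0,0,0,0,0);t=cv2.resize(t,(400,212))
cv2.imwrite("pics/v4.png",np.hstack([cv2.resize(a[:,100:540],(400,452)),np.vstack([b,t])]));print(px("wrist",(.4545,-.388,.06),i))
E
```

```text
[ 0.45691412 -0.39064142  0.22493629]
[308.58597183 231.01667574]
```

View pics/v4.png

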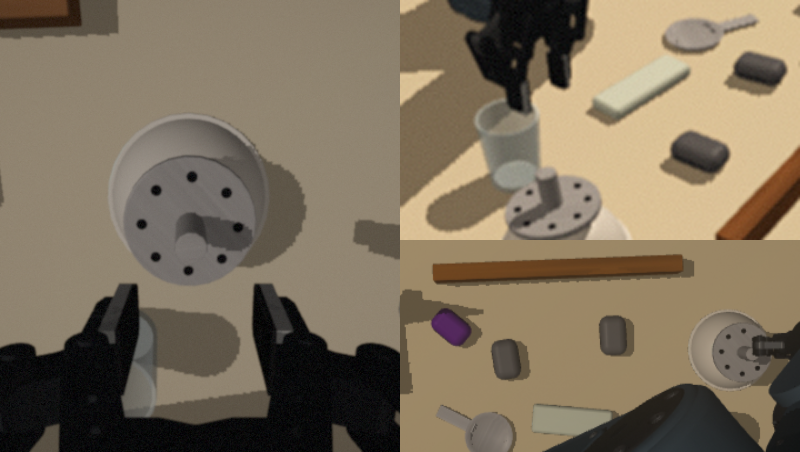

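The plate sits on the dome and is centred near (309,234) in the wrist image, against a prediction of (309,231). Both grey cases are still at (311,281) and (401,261). Next I'll pick the right-hand case.

```bash
python3 - <<'E'
from h import *
s=manip.sense();print(s["tcp_pos"]);print(delta((.482,-.1806,.16),np.pi/2-0.0))
E
```

```text
[ 0.45417001 -0.38750393  0.21837745]
(array([  2.84, -20.69,   5.82]), array([0. , 0.1, 0.1]))
```

carry_out(targets=[[[0.5,-4,0,0,0,0,6.5],[1,-8,0,0,0,0,6.5],[2,-12,2,0,0,0,6.5],[2.8,-16,4,0,0,0,6.5],[2.8,-20.7,5.8,0,0,0,6.5],[2.8,-20.7,5.8,0,0,0,6.5],[2.8,-20.7,5.8,0,0,0,6.5],[2.8,-20.7,5.8,0,0,0,6.5],[2.8,-20.7,5.8,0,0,0,6.5]]])

```text
t: 15.58
tcp_pos: [0.4821, -0.1814, 0.1593]
tool_rot: [1.0, 0.001, -0.001, 0.0]
force: [0.4, 0.2, 0.0]
finger_gap: 0.76
gripper_force: 0.0
```

```bash
python3 - <<'E'
from h import *
s=manip.sense();print(s["tcp_pos"])
i=cams.camera_info("wrist");a=cams.snapshot("wrist")[:,:,::-1];np.savez("w5.npz",K=i["K"],T=i["T"])
cv2.imwrite("pics/w5.png",a);print(px("wrist",(.482,-.1806,.03),i),px("wrist",(.6032,-.18,.036),i))
E
```

```text
[ 0.48205294 -0.18142145  0.15931301]
[313.38877126 239.72235971] [312.5920884  18.4940041]
```

View pics/w5.png

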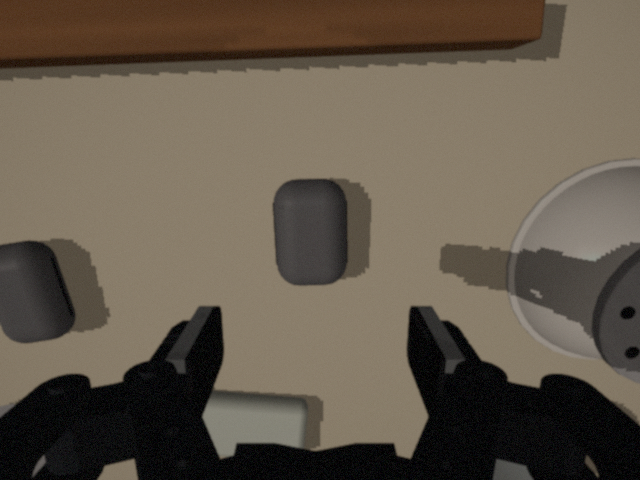

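The case spans columns 274–348 and rows 180–285, so its centre is about (311,232) and it is axis-aligned. The rail's near top edge runs from about (0,57) to (540,39).

```bash
python3 - <<'E'
from h import *
i=dict(np.load("w5.npz"))
print([w("wrist",u,v,.015,i) for u,v in((311,232),(311,180),(311,285),(274,232),(348,232))])
print([w("wrist",u,v,.036,i) for u,v in((0,57),(270,48),(540,39))])
c=w("wrist",311,232,.015,i);print(delta((c[0],c[1],.024)))
E
```

```text
[array([ 0.48294198, -0.17900165,  0.015     ]), array([ 0.51647085, -0.17899684,  0.015     ]), array([ 0.44624344, -0.17900692,  0.015     ]), array([ 0.48287602, -0.15510576,  0.015     ]), array([ 0.48300794, -0.20289659,  0.015     ])]
[array([ 0.58425907, -0.01368808,  0.036     ]), array([ 0.5890437 , -0.15747893,  0.036     ]), array([ 0.59377546, -0.29968077,  0.036     ])]
(array([ 0.08, -0.31, 13.56]), array([0., 0., 0.]))
```

carry_out(targets=[[[0,-0.3,4,0,0,0,6.5],[0,-0.3,8,0,0,0,6.5],[0,-0.3,11,0,0,0,6.5],[0,-0.3,12.8,0,0,0,6.5],[0,-0.3,13.4,0,0,0,6.5],[0,-0.3,13.4,0,0,0,6.5],[0,-0.3,13.4,0,0,0,6.5]]])

```text
t: 16.22
tcp_pos: [0.4821, -0.1789, 0.0261]
tool_rot: [1.0, 0.001, -0.0, 0.001]
force: [0.0, 0.4, 0.1]
finger_gap: 0.764
gripper_force: 0.0
```

carry_out(targets=[[[0,0,0,0,0,0,5],[0,0,0,0,0,0,3],[0,0,0,0,0,0,3],[0,0,0,0,0,0,3],[0,0,0,0,0,0,3],[0,0,0,0,0,0,3]]], force=50)

```text
t: 16.72
tcp_pos: [0.4825, -0.1786, 0.0276]
tool_rot: [1.0, 0.001, 0.001, 0.001]
force: [-0.8, -1.8, 5.8]
finger_gap: 0.517
gripper_force: 50.6
```

carry_out(targets=[[[0,0,-1.5,0,0,0,3],[0,0,-4,0,0,0,3],[0,0,-7,0,0,0,3],[0,0,-9,0,0,0,3],[0,0,-9,0,0,0,3]]])

```text
t: 17.13
tcp_pos: [0.4842, -0.179, 0.1204]
tool_rot: [1.0, 0.001, 0.003, 0.003]
force: [0.1, 0.4, 0.3]
finger_gap: 0.52
gripper_force: 51.0
```

```bash
python3 - <<'E'
from h import *
s=manip.sense();print(s["tcp_pos"],s["finger_gap"]);print(delta((.604,-.1786,.09),np.arctan2(.999,-.036)))
E
```

```text
[ 0.4841657  -0.17901625  0.12035753] 0.5202240664577568
(array([11.96, -0.03,  3.12]), array([ 0.3, -0.4, -1.9]))
```

carry_out(targets=[[[3,0,0,0,0,-1,3],[6,0,0,0,0,-2,3],[9,0,0,0,0,-2,3],[11.2,0,0,0,0,-2,3],[12,0,0.5,0,0,-2,3],[12,0,1.5,0,0,-2,3],[12,0,2.5,0,0,-2,3],[12,0,3,0,0,-2,3],[12,0,3,0,0,-2,3],[12,0,3,0,0,-2,3],[12,0,3,0,0,-2,3]]])

```text
t: 18.05
tcp_pos: [0.6008, -0.1775, 0.0853]
tool_rot: [1.0, 0.018, -0.001, -0.0]
force: [0.5, -0.3, -0.4]
finger_gap: 0.515
gripper_force: 51.0
```

```bash
python3 - <<'E'
from h import *
s=manip.sense();print(s["tcp_pos"],s["finger_gap"]);print(delta((.604,-.1786,.0636),np.arctan2(.999,-.036)))
i=cams.camera_info("wrist");a=cams.snapshot("wrist")[:,:,::-1];np.savez("w6.npz",K=i["K"],T=i["T"])
cv2.imwrite("pics/w6.png",a)
E
```

```text
[ 0.60083746 -0.1774985   0.08534684] 0.5147788981593638
(array([0.32, 0.12, 2.17]), array([-0. ,  0.1,  0. ]))
```

View pics/w6.png

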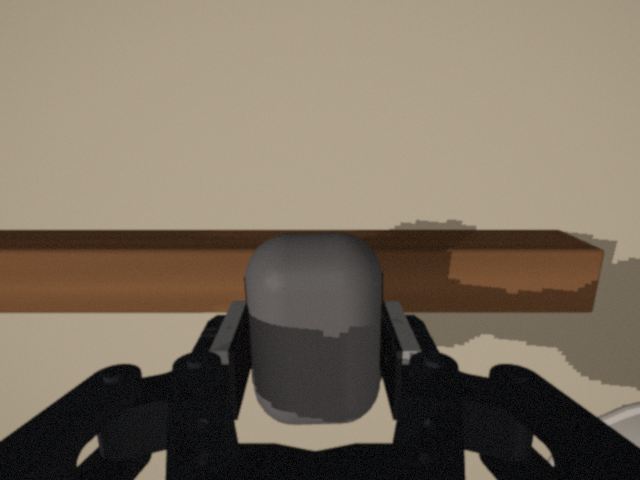

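The rail runs level in the image. Its top face spans rows 249–311, and the rows 231–249 band is its far side. The case is held squarely.

```bash
python3 - <<'E'
from h import *
i=dict(np.load("w6.npz"))
print([w("wrist",u,v,.036,i) for u,v in((200,249),(200,311),(430,249),(430,311))])
print([w("wrist",u,v,.073-.0,i) for u,v in((315,233),(315,420))])
E
```

```text
[array([ 0.61747014, -0.12847752,  0.036     ]), array([ 0.58883336, -0.12737732,  0.036     ]), array([ 0.62109376, -0.22541442,  0.036     ]), array([ 0.59263537, -0.22863247,  0.036     ])]
[array([ 0.63610337, -0.17636411,  0.073     ]), array([ 0.563476 , -0.1790613,  0.073    ])]
```

carry_out(targets=[[[0.5,0,0.5,0,0,0,3],[0.5,0,1.1,0,0,0,3],[0.5,0,1.6,0,0,0,3],[0.5,0,1.8,0,0,0,3],[0.5,0,2,0,0,0,3],[0.5,0,2,0,0,0,3],[0.5,0,2,0,0,0,3]]])

```text
t: 18.68
tcp_pos: [0.6064, -0.1771, 0.0652]
tool_rot: [1.0, 0.019, -0.001, -0.0]
force: [-0.3, -0.6, 0.4]
finger_gap: 0.518
gripper_force: 51.0
```

carry_out(targets=[[[0,0,0.1,0,0,0,3],[0,0,0.2,0,0,0,3],[0,0,0.2,0,0,0,3]]])

```text
t: 18.93
tcp_pos: [0.6067, -0.1773, 0.0637]
tool_rot: [1.0, 0.019, -0.001, 0.0]
force: [0.1, 0.3, 0.9]
finger_gap: 0.52
gripper_force: 51.2
```

carry_out(targets=[[[0,0,0.1,0,0,0,3],[0,0,0.2,0,0,0,3],[0,0,0.2,0,0,0,3]]])

```text
t: 19.18
tcp_pos: [0.6068, -0.1773, 0.0636]
tool_rot: [1.0, 0.019, -0.0, 0.0]
force: [-3.4, 1.2, 11.4]
finger_gap: 0.515
gripper_force: 52.3
```

carry_out(targets=[[[0,0,-0.1,0,0,0,6],[0,0,-0.1,0,0,0,6],[0,0,-0.1,0,0,0,6.5],[0,0,-0.1,0,0,0,6.5],[0,0,-1,0,0,0,6.5],[0,0,-3,0,0,0,6.5],[0,0,-6,0,0,0,6.5],[0,0,-9,0,0,0,6.5],[0,0,-9,0,0,0,6.5]]])

```text
t: 19.93
tcp_pos: [0.6104, -0.1788, 0.1579]
tool_rot: [1.0, 0.019, 0.005, 0.003]
force: [1.8, -0.2, -0.1]
finger_gap: 0.759
gripper_force: 0.0
```

```bash
python3 - <<'E'
from h import *
s=manip.sense();print(s["tcp_pos"],s["finger_gap"])
print(delta((.435,.0085,.155),np.arctan2(.0696,.0083)+np.pi/2))
i=cams.camera_info("wrist");a=cams.snapshot("wrist")[:,:,::-1];np.savez("w7.npz",K=i["K"],T=i["T"])
t=cams.snapshot("top")[180:360,220:560,::-1]
cv2.imwrite("pics/v7.png",np.hstack([cv2.resize(a[:,100:540],(330,360)),cv2.resize(t[:,:222],(444,360),interpolation=2)]))
E
```

```text
[ 0.61038777 -0.17879467  0.15791978] 0.7590870336476727
(array([-16.83, -19.37,   0.03]), array([  0.6,  -0.2, -81.1]))
```

View pics/v7.png

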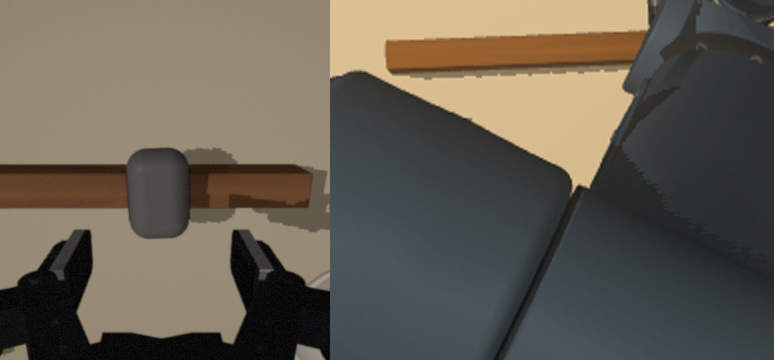

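The case lies squarely across the rail. Its centre is at row 193 and the rail's top face spans rows 175–208. On to the second case.

carry_out(targets=[[[-3,-3.5,0,0,0,-2,6.5],[-6,-7,0,0,0,-4,6.5],[-9,-10.5,0,0,0,-4.7,6.5],[-12,-14,0,0,0,-4.7,6.5],[-15,-17,0,0,0,-4.7,6.5],[-16.8,-19.4,0,0,0,-4.7,6.5],[-16.8,-19.4,0,0,0,-4.7,6.5],[-16.8,-19.4,0,0,0,-4.7,6.5],[-16.8,-19.4,0,0,0,-4.7,6.5]]])

```text
t: 20.78
tcp_pos: [0.4319, 0.0105, 0.1514]
tool_rot: [0.998, 0.06, -0.001, 0.0]
force: [1.0, 0.4, 0.5]
finger_gap: 0.761
gripper_force: 0.0
```

```bash
python3 - <<'E'
from h import *
s=manip.sense();print(s["tcp_pos"],s["finger_gap"])
i=cams.camera_info("wrist");a=cams.snapshot("wrist")[:,:,::-1];np.savez("w8.npz",K=i["K"],T=i["T"])
cv2.imwrite("pics/w8.png",a)
E
```

```text
[0.43193383 0.01049845 0.15136548] 0.7613371756579448
```

View pics/w8.png

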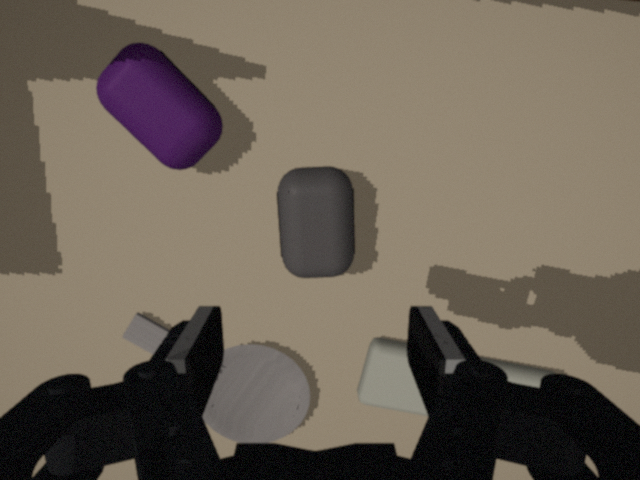

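The grey case spans columns 278–356 and rows 166–278, so its centre is about (317,222). It is turned about 2° relative to the tool. The purple one at (160,105) is left alone.

```bash
python3 - <<'E'
from h import *
i=dict(np.load("w8.npz"))
c=w("wrist",317,222,.015,i);e=w("wrist",315,166,.015,i);f=w("wrist",319,278,.015,i);print(c,e,f,(e+f)/2)
m=(c+e+f)/3;d=e-f;print(delta((m[0],m[1],.024),np.arctan2(d[1],d[0])+np.pi/2))
E
```

```text
[0.44147507 0.01027111 0.015     ] [0.47555653 0.01566556 0.015     ] [0.40472342 0.00445401 0.015     ] [0.44013997 0.01005979 0.015     ]
(array([ 0.76,  0.05, 12.75]), array([ 0. ,  0. , -2.2]))
```

carry_out(targets=[[[0.8,0,4,0,0,-2,6.5],[0.8,0,8,0,0,-2,6.5],[0.8,0,11,0,0,-2,6.5],[0.8,0,12.2,0,0,-2,6.5],[0.8,0,12.7,0,0,-2,6.5],[0.8,0,12.7,0,0,-2,6.5],[0.8,0,12.7,0,0,-2,6.5],[0.8,0,12.7,0,0,-2,3],[0.8,0,12.7,0,0,-2,3],[0.8,0,12.7,0,0,-2,3],[0.8,0,12.7,0,0,-2,3],[0.8,0,12.7,0,0,-2,3]]], force=50)

```text
t: 21.83
tcp_pos: [0.4404, 0.011, 0.026]
tool_rot: [0.997, 0.077, 0.001, 0.001]
force: [0.1, -1.8, 7.9]
finger_gap: 0.516
gripper_force: 51.1
```

carry_out(targets=[[[0,0,-1.5,0,0,0,3],[0,0,-4,0,0,0,3],[0,0,-7,0,0,0,3],[0,0,-9,0,0,0,3],[0,0,-9,0,0,0,3],[0,0,-9,0,0,0,3]]])

```text
t: 22.33
tcp_pos: [0.4403, 0.0113, 0.116]
tool_rot: [0.997, 0.077, 0.001, 0.001]
force: [-0.5, 0.0, -0.8]
finger_gap: 0.516
gripper_force: 51.1
```

```bash
python3 - <<'E'
from h import *
s=manip.sense();print(s["tcp_pos"],s["finger_gap"]);print(delta((.598,.02,.12),np.arctan2(.999,-.036)),delta((.598,.02,.085),np.arctan2(.999,-.036)))
E
```

```text
[0.44025908 0.01131208 0.11603936] 0.5159816584335902
(array([15.72,  1.57, -0.36]), array([ 0.1, -0.1,  6.8])) (array([15.71,  1.56,  3.14]), array([ 0.1, -0.1,  6.8]))
```

carry_out(targets=[[[3,0.3,0,0,0,2,3],[6.5,0.7,0,0,0,4,3],[10,1,0,0,0,6,3],[13,1.3,0,0,0,6.8,3],[15,1.6,0.3,0,0,6.8,3],[15.7,1.6,1,0,0,6.8,3],[15.7,1.6,2,0,0,6.8,3],[15.7,1.6,3,0,0,6.8,3],[15.7,1.6,3,0,0,6.8,3],[15.7,1.6,3,0,0,6.8,3],[15.7,1.6,3,0,0,6.8,3],[15.7,1.6,3,0,0,6.8,3]]])

```text
t: 23.33
tcp_pos: [0.5965, 0.0196, 0.0847]
tool_rot: [1.0, 0.018, -0.001, 0.0]
force: [0.1, 0.0, -0.6]
finger_gap: 0.517
gripper_force: 51.1
```

```bash
python3 - <<'E'
from h import *
s=manip.sense();print(s["tcp_pos"],s["finger_gap"],s["gripper_force"]);print(delta((.598,.02,.062),np.arctan2(.999,-.036)))
i=cams.camera_info("wrist");a=cams.snapshot("wrist")[:,:,::-1];np.savez("w9.npz",K=i["K"],T=i["T"])
cv2.imwrite("pics/w9.png",a)
# rail edges from column profiles
for u in(150,190,430,470):
    p=cv2.GaussianBlur(a[:,u-5:u+6].mean(1).astype(np.float32),(0,0),1.5).ravel().reshape(480,-1);r=p[:,2]-p[:,0];
    d=np.diff(r);print(u,[(k,round(float(d[k]),1)) for k in np.argsort(-abs(d))[:8]], end="\n")
print([w("wrist",u,v,.036,i) for u,v in((200,249),(200,311),(430,249),(430,311))])
E
```

```text
[0.59648193 0.01962874 0.08470396] 0.5169924916075205 51.12821102142334
(array([ 0.16, -0.03,  2.27]), array([ 0. ,  0.1, -0. ]))
150 [(np.int64(318), -0.4), (np.int64(319), -0.4), (np.int64(317), -0.4), (np.int64(375), -0.3), (np.int64(376), -0.3), (np.int64(257), 0.3), (np.int64(256), 0.3), (np.int64(320), -0.3)]
190 [(np.int64(318), -0.5), (np.int64(317), -0.4), (np.int64(319), -0.4), (np.int64(353), -0.3), (np.int64(257), 0.3), (np.int64(352), -0.3), (np.int64(256), 0.3), (np.int64(354), -0.3)]
430 [(np.int64(318), -0.2), (np.int64(317), -0.2), (np.int64(319), -0.2), (np.int64(257), 0.1), (np.int64(258), 0.1), (np.int64(316), -0.1), (np.int64(256), 0.1), (np.int64(220), -0.1)]
470 [(np.int64(374), -0.5), (np.int64(450), 0.4), (np.int64(449), 0.4), (np.int64(373), -0.4), (np.int64(375), -0.4), (np.int64(451), 0.4), (np.int64(256), 0.3), (np.int64(448), 0.3)]
[array([0.61339904, 0.06844264, 0.036     ]), array([0.5848826 , 0.06957157, 0.036     ]), array([ 0.61687258, -0.02813217,  0.036     ]), array([ 0.58852225, -0.03129631,  0.036     ])]
```

View pics/w9.png

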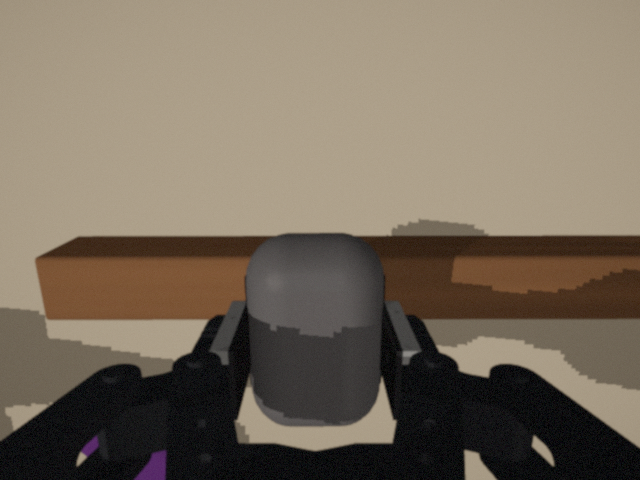

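The rail's top face spans rows 257–318 and the case is again held squarely. It needs only about a 2 mm shift, and then I lower it.

carry_out(targets=[[[0.2,0,0.6,0,0,0,3],[0.2,0,1.2,0,0,0,3],[0.2,0,1.7,0,0,0,3],[0.2,0,2,0,0,0,3],[0.2,0,2.1,0,0,0,3],[0.2,0,2.1,0,0,0,3],[0.2,0,2.2,0,0,0,3],[0.2,0,2.2,0,0,0,3]]])

```text
t: 24.05
tcp_pos: [0.599, 0.0198, 0.0623]
tool_rot: [1.0, 0.018, -0.001, 0.0]
force: [0.7, 0.1, 0.2]
finger_gap: 0.515
gripper_force: 51.1
```

carry_out(targets=[[[0,0,0.1,0,0,0,3],[0,0,0.2,0,0,0,3],[0,0,0.2,0,0,0,3]]])

```text
t: 24.3
tcp_pos: [0.5991, 0.0197, 0.062]
tool_rot: [1.0, 0.018, -0.001, 0.0]
force: [-2.6, -0.0, 9.0]
finger_gap: 0.519
gripper_force: 52.0
```

Contact. Now release and rise.

carry_out(targets=[[[0,0,-0.1,0,0,0,6],[0,0,-0.1,0,0,0,6],[0,0,-0.1,0,0,0,6.5],[0,0,-0.1,0,0,0,6.5],[0,0,-1,0,0,0,6.5],[0,0,-3,0,0,0,6.5],[0,0,-6,0,0,0,6.5],[0,0,-10,0,0,0,6.5],[0,0,-14,0,0,0,4],[0,0,-18,0,0,0,2],[0,0,-22,0,0,0,0],[0,0,-25,0,0,0,0]]])

```text
t: 25.3
tcp_pos: [0.5999, 0.0198, 0.3148]
tool_rot: [1.0, 0.018, 0.001, 0.0]
force: [1.1, -1.1, -0.0]
finger_gap: 0.195
gripper_force: 0.0
```

```bash
python3 - <<'E'
from h import *
s=manip.sense();print(s["tcp_pos"],s["finger_gap"])
for p in((.63,.25,.33),(.63,.362,.33),(.63,.362,.2)):print(p,delta(p,np.arctan2(.992,-.124)))
E
```

```text
[0.59993475 0.01979957 0.31484788] 0.19464959953017133
(0.63, 0.25, 0.33) (array([  3.83, -22.9 ,  -1.53]), array([ 0.1, -0.2, -5.1]))
(0.63, 0.362, 0.33) (array([  4.23, -34.09,  -1.54]), array([ 0.1, -0.2, -5.1]))
(0.63, 0.362, 0.2) (array([  4.19, -34.1 ,  11.46]), array([ 0.1, -0.2, -5.1]))
```

Now to close the lid. I'll push its back face down with shut fingers, 5 cm to the right of the knob, following the arc.

```bash
python3 - <<'E'
from h import *
H=np.array([.5517,.302,.065]);ex=np.array([.992,.124,0]);ez=np.array([0,0,1.])
P=lambda x,z:H+ex*x+ez*z
Y=np.arctan2(.992,-.124)
print("a",delta(P(.075,.265),Y),"b",delta(P(.075,.154),Y))
r=.135
for t in np.arange(1.5,-.01,-.1):
    x=-r*np.cos(t)+.008*np.sin(t)+.011;z=r*np.sin(t)+.008*np.cos(t)+.019
    print(round(t,1),np.round([(x-.075)*100,-(z-.154)*100],1))
E
```

```text
a (array([  3.66, -29.04,  -1.53]), array([ 0.1, -0.2, -5.1])) b (array([  3.63, -29.05,   9.57]), array([ 0.1, -0.2, -5.1]))
1.5 [-6.6 -0. ]
1.4 [-7.9  0.1]
1.3 [-9.2  0.3]
1.2 [-10.5   0.6]
1.1 [-11.8   1.1]
1.0 [-13.    1.7]
0.9 [-14.2   2.4]
0.8 [-15.2   3.3]
0.7 [-16.2   4.2]
0.6 [-17.1   5.2]
0.5 [-17.9   6.3]
0.4 [-18.5   7.5]
0.3 [-19.1   8.7]
0.2 [-19.5  10. ]
0.1 [-19.8  11.4]
-0.0 [-19.9  12.7]
```

carry_out(targets=[[[3.7,-29,-1.5,0,0,-5,0],[3.7,-29,-1.5,0,0,-5,0],[3.7,-29,-1.5,0,0,-5,0],[3.7,-29,-1.5,0,0,-5,0],[3.7,-29,-1.5,0,0,-5,0],[3.7,-29,-1.5,0,0,-5,0],[3.7,-29,-1.5,0,0,-5,0],[3.7,-29,-1.5,0,0,-5,0],[3.7,-29,3,0,0,-5,0],[3.7,-29,6.5,0,0,-5,0],[3.7,-29,9.6,0,0,-5,0],[3.7,-29,9.6,0,0,-5,0]]])

```text
t: 26.3
tcp_pos: [0.6209, 0.3093, 0.2065]
tool_rot: [0.998, 0.061, -0.009, 0.002]
force: [-1.2, -0.2, -1.6]
finger_gap: -0.0
gripper_force: 0.0
```

```bash
python3 - <<'E'
from h import *
H=np.array([.5517,.302,.065]);ex=np.array([.992,.124,0]);ez=np.array([0,0,1.])
s=manip.sense();print(s["tcp_pos"],s["finger_gap"],delta(H+ex*.075+ez*.154,np.arctan2(.992,-.124)))
cv2.imwrite("pics/s10.png",cv2.resize(cams.snapshot("scene")[120:300,290:490,::-1],None,fx=3,fy=3))
E
```

```text
[0.62086515 0.30931001 0.20649722] -0.0001180379300142061 (array([ 0.52, -0.13, -1.26]), array([ 0.2,  1. , -0.1]))
```

View pics/s10.png

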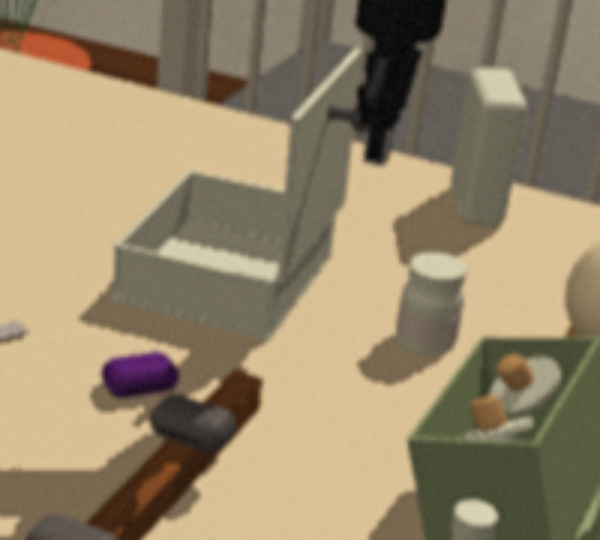

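The gripper is behind the open lid and clear of the jar, and the cases lie on the rail. I'll push along the arc.

carry_out(targets=[[[-2,0,0,0,0,0,0],[-4,0,0,0,0,0,0],[-5.5,0,0,0,0,0,0],[-6.6,0,0,0,0,0,0],[-7.9,0,0.1,0,0,0,0],[-9.2,0,0.3,0,0,0,0],[-10.5,0,0.6,0,0,0,0],[-11.8,0,1.1,0,0,0,0],[-13,0,1.7,0,0,0,0],[-14.2,0,2.4,0,0,0,0],[-15.2,0,3.3,0,0,0,0]]])

```text
t: 27.27
tcp_pos: [0.4774, 0.293, 0.1855]
tool_rot: [0.998, 0.061, 0.003, -0.001]
force: [-0.7, 0.5, 1.9]
finger_gap: -0.004
gripper_force: 0.5
```

```bash
python3 - <<'E'
from h import *
H=np.array([.5517,.302,.065]);ex=np.array([.992,.124,0])
s=manip.sense();p=s["tcp_pos"]-H;print(s["tcp_pos"],s["force"],p@ex,p[2])
E
```

```text
[0.47735448 0.29301945 0.18549762] [-0.66272441  0.46264709  1.8804197 ] -0.0748643407489316 0.12049761553041696
```

carry_out(targets=[[[-1,0,0.9,0,0,0,0],[-1.9,0,1.9,0,0,0,0],[-2.7,0,3,0,0,0,0],[-3.3,0,4.2,0,0,0,0],[-3.9,0,5.4,0,0,0,0],[-4.3,0,6.7,0,0,0,0],[-4.6,0,8.1,0,0,0,0],[-4.7,0,9,0,0,0,0],[-4.7,0,9.2,0,0,0,0],[-4.7,0,9.2,0,0,0,0]]])

```text
t: 28.1
tcp_pos: [0.4302, 0.2872, 0.0925]
tool_rot: [0.998, 0.061, 0.001, -0.001]
force: [-1.8, -0.6, 8.7]
finger_gap: -0.004
gripper_force: 4.3
```

carry_out(targets=[[[0,0,0.2,0,0,0,0],[0,0,0.3,0,0,0,0],[0,0,0.3,0,0,0,0]]])

```text
t: 28.35
tcp_pos: [0.4303, 0.2872, 0.0921]
tool_rot: [0.998, 0.061, 0.002, -0.001]
force: [-6.0, -3.2, 30.2]
finger_gap: -0.0
gripper_force: 15.0
```

The stop is firm at tip height 0.073 m, so the lid is shut. I'll retreat clear and check numerically, since the picture budget is used up.

carry_out(targets=[[[0,0,-2,0,0,0,0],[0,0,-6,0,0,0,0],[0,0,-10,0,0,0,0],[0,0,-14,0,0,0,0],[0,0,-18,0,0,0,0],[0,0,-22,0,0,0,0],[0,0,-25,0,0,0,0],[0,0,-25,0,0,0,0],[0,0,-25,0,0,0,0]]])

```text
t: 29.1
tcp_pos: [0.4304, 0.2871, 0.3409]
tool_rot: [0.998, 0.061, 0.004, -0.001]
force: [-0.0, -0.4, 0.6]
finger_gap: -0.002
gripper_force: 0.0
```

```bash
python3 - <<'E'
from h import *
s=manip.sense();print(s["tcp_pos"],s["force"])
i=cams.camera_info("top");im=cams.snapshot("top")[:,:,::-1].copy();cv2.imwrite("pics/t11.png",im);im=im.astype(int)
# cases on rail: low-saturation dark pixels near rail
def blob(u0,v0,u1,v1,f):
    m=f(im[v0:v1,u0:u1]).astype(np.uint8);n,l,st,c=cv2.connectedComponentsWithStats(m)
    return [(np.round(c[k]+[u0,v0],1),st[k].tolist(),cv2.minAreaRect((np.argwhere(l==k)[:,::-1]).astype(np.float32))[1:]) for k in range(1,n) if st[k,4]>60]
dark=lambda a:(a.max(2)<125)&(a.max(2)-a.min(2)<22)
for b in blob(240,160,470,240,dark):print(b,w("top",*b[0],.055,i)[:2])
print("start-spot greys",[b[:2] for b in blob(285,240,430,310,lambda a:(a.max(2)<80)&(a.max(2)-a.min(2)<14))])
# plate: predicted disc centre and a look at holes by darkness
print("plate px pred",px("top",(.4545,-.388,.068),i),px("top",(.4545,-.388,.11),i))
g=cv2.cvtColor(im.astype(np.uint8),cv2.COLOR_BGR2GRAY);hsv=cv2.cvtColor(im.astype(np.uint8),cv2.COLOR_BGR2HSV)
roi=g[235:312,462:545].astype(np.uint8)
th=cv2.morphologyEx(roi,cv2.MORPH_BLACKHAT,np.ones((7,7),np.uint8));n,l,st,c=cv2.connectedComponentsWithStats((th>35).astype(np.uint8))
print([(np.round(c[k]+[462,235],1).tolist(),int(st[k,4])) for k in range(1,n)])
E
```

```text
[0.43035654 0.28713877 0.34092461] [-0.01259008 -0.41519186  0.56128195]
(array([401.8, 198.5]), [150, 22, 25, 34, 717], ((33.592098236083984, 23.015573501586914), 86.18592071533203)) [ 0.60689379 -0.17757621]
(array([305. , 202.4]), [54, 26, 23, 34, 716], ((33.0, 22.0), 90.0)) [0.59924439 0.01881426]
start-spot greys []
plate px pred [510.52536549 273.43307457] [518.53474772 272.85184332]
[([511.6, 256.6], 13), ([498.6, 261.6], 13), ([524.3, 262.5], 14), ([516.0, 271.0], 3), ([492.9, 274.3], 13), ([529.0, 275.2], 6), ([514.0, 280.7], 3), ([521.0, 282.0], 1), ([497.6, 287.4], 13), ([523.5, 288.3], 14), ([510.5, 293.2], 13), ([517.0, 304.0], 1), ([463.4, 309.6], 16), ([509.0, 307.0], 1)]
```

Everything checks out:
- **Cases:** both lie on the rail's mid-line within about 2 mm, and no grey is left at their old spots.
- **Plate:** the hole pairs centre at (511,275) against a prediction of (510.5,273.4), and the hole ring is circular within about 1%, so it is near level.
- **Lid:** it was pressed to its stop.

```bash
python3 - <<'E'
from station import sign_off
print(sign_off())
E
```

```text
the job is handed in; nothing more can be done
None
```

I handed the job in with the lid pressed shut, the drip plate near-level on top of the bowl, both grey cases flat across the rail, and the tumbler and jar untouched; the hand-in gave no verdict.

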